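Dock the tube rack and lock it with the two-stage lever

ROBOT

A 6-joint arm with a two-finger parallel gripper is mounted at the origin on a cart in front of the work surface, level with it; the furniture and walls round the work are solid. World frame = base frame: x ahead of the robot, y to its left, z up, the work surface at z = 0. Lengths are in m, angles in rad, forces in N, time in s.
With the tool pointing down it reaches from about 0.3 to 0.875 m from the base axis. Payload 6.4 kg.
Tool frame: the origin (TCP) lies on the centre line of the jaws, within the pads' length; the fingertips stand 14 mm ahead of it and the grasp point (between the pads) lies 5 mm behind it; z points along the fingers, y is the direction in which the jaws open and shut (so a half turn about z gives the same grasp; the last joint's range is limited). The gripper opens to 85 mm and grips with 20 to 120 N. Pads are 22 mm wide; open, the fingers measure 114 mm over their backs; the gripper's body (76 mm by 85 mm) begins 54 mm behind the grasp point. The pads swing forward as they close: fully open they stand 13 mm farther back than shut.
Start: joints at [-1.433, 0.181, 1.607, -0, 1.354, -0.206], TCP at [0.194, -0.541, 0.212] pointing down, gripper open.
Joint ranges: [-2.99, 2.99], [-0.89, 2.07], [0.3, 2.58], [-1.14, 4.28], [0, 2.63], [-3.12, 3.12]. Speed limits (rad/s): [2.57, 2.57, 3.01, 3.14, 3.14, 3.14].

INTERFACE

Orientations are given as a unit quaternion [w, x, y, z].
In Python, from bench import * gives the robot as it stands.
- The arm moves only by the tool servo_tool, never from a script. Its argument "plan" is a list that holds one entry, the list of rows, each a list of 5 numbers: the shift along the world's x, y, z in m, then the turn about the world's z in rad, then the gripper command: -1 is shut, 1 is fully open, values between are in proportion. In form: [[[tx, ty, tz, roll, claw], ...]]. A call has 1 to 8 rows; each row shifts and turns the commanded pose from where the row before left it; what a row does not reach is not made up. A row lasts 1/10 s, in which the tool goes at most 50 mm and 8.59 degrees, less where a joint would pass 70% of its speed; a pose out of reach is approached as far as the arm can. A call with a gripper value outside its range is refused whole. The fingers move at their own pace and stop on an object; the grip force is fixed at half the most. Time passes only in rows, so rows that do not move let the fingers close. It gives the time, the measured TCP pose, the force and the opening at its end, in the units of the state.
- get_obs(): the state, without advancing time (a new reading comes with each control period).
- camera(name): name is "side" or "top"; returns a dict with "img" (480x640x3 uint8, blue, green, red), "camera_matrix" (3x3 intrinsics, pixels), "rvec" (rotation vector, rad) and "tvec" (3), from world to camera coordinates, as OpenCV has them. Camera axes: x right, y down, z forward; pixel columns grow to the right and rows downward; lengths in m; the calibration is good to about 2 mm. A picture is of the moment at which its call begins. There is no depth.
- hand_in(): hands the job in, once; it reports no verdict.
Trained networks look in a picture, given as the dict that the camera call returned (one of the last four; its "shot" number tells which), for a name from the list of things; names that differ only in an ending like _2 or _b are one class to them, and where a whole thing is asked for, a point or a joint stands for the part that bears it (a point fixed in the world has none). Each returns a list of dicts, best first, with "conf" (0 to 1); they miss things now and then, are a little off and sometimes report something else, mostly with a low value. They report only what shows in the picture. A call takes as long as a camera call. They do not tell look-alikes from the thing itself.
- trace(picture, thing): "mask" (480x640 bool, what is visible of it) and "rect" ([left, top, right, bottom] as shares, 0 to 1, of the picture: columns of its width, rows of its height, round what is visible of it).
- pinpoint(picture, thing): "centre" ([row, column] as shares, 0 to 1, of the picture: columns of its width, rows of its height: a listed point, or the origin of a listed thing).
The state is a dict: "time_s": time; "q": joint angles; "dq": joint speeds; "joint_efforts": joint torques, N m; "eef_pos": TCP position; "eef_rot": TCP orientation; "wrist_force": force on the tool from outside, world axes, zero at the start; "torque": the same for the moment, N m; "opening": opening from 0.0 (shut) to 1.0 (fully open).
Only numpy, scipy, OpenCV 4.12 (cv2) and the standard library are available. Lean on these libraries where they do the work, as an engineer would, in place of code of your own. Each camera call takes 0.05 s, during which the arm holds its last target.

TASK

Push the tube rack along the dock's bed with your fingertips until it sits fully home against the end stop. Then push the T-shaped lever beside the bed away from the front of the dock, past its first catch and on to its second stop, so that the steel bar comes up in front of the rack and locks it. Only push: do not lift or tip the rack, and leave the bottle, the jar and the dishes standing beside the dock alone.

Things in the scene. Friction and masses are not known exactly. Their poses are not given: they have to be found in the camera images.
- dock: Fixed white and grey dock on the bench. Origin on the bench under the middle of the docked rack; x = push direction, from the open front to the end stop, y left, z up. Bed: top at z = 18 mm, x = -114 to +80 mm, 75 mm wide between two rails (tops at z = 31 mm). End stop: wall, near face at x = +66 mm, top at z = 57 mm. Yaw up to 0.3 rad. Lever housing to the right of the bed (negative y).
- tube_rack: Loose orange rack, 132 mm long (along the bed), 70 wide, 52 high, 0.18 to 0.3 kg; two tubes in its far half rise to 108 mm above its underside. Origin: centre of underside; its y points along the dock's -x. Starts 25 to 45 mm short of home. Front end, 66 mm from the origin: flat upright face, 70 mm wide, 24 to 52 mm above the underside (42 to 70 above the bench), open below that.
- clamp_lever (a joint): Lever angle, rad. 0: as found, leaning 0.6 from upright to the dock's open front; 0.6: first catch, upright; 1.2: second stop, leaning 0.6 to the far end, the end of its travel. Turns about the dock's y. A spring detent holds it at 0, 0.6 and 1.2: it takes a push of 7 to 12 N at the handle to get out of each. Let go in between, it falls into the nearer one; above about 0.9 it snaps on to 1.2.
- lever_grip (a point): Centre of the lever's black T-handle: a round bar, 18 mm diameter, 48 mm long over its round ends, along the dock's y, 80 mm from the pivot on a steel stem of 10 mm diameter. It stands 96 mm above the bench as found, 110 mm when upright, 96 mm at the second stop, and travels 90 mm along the dock's x in all.
- lever_pivot (a point): Fixed pivot of the lever, at x = -10, y = -100, z = 30 mm in the dock's frame. The housing round it is 44 mm wide along y and 60 mm high above the bench.
- small_bottle: Loose small glass bottle with an orange cap, 56 mm across and 99 mm high, to the left of the dock. Origin at the centre of its underside. Leave alone.
- reagent_jar: Loose small white jar with a blue cap, 42 mm across and 68 mm high, to the right of and beyond the dock. Origin at the centre of its underside. Leave alone.
- dishes: Loose stack of round dishes, 62 mm across and 62 mm high, to the left of the front of the dock. Origin at the centre of its underside. Leave alone.
- home_mark (a point): Point on the bed (z = 18 mm) where the origin of the rack lies when it is home. A steel bar, 5 mm thick and 70 mm wide, is sunk in a slot across the bed 72 mm in front of this point; the lever raises it by 14 mm, to 13 mm above the bed, just in front of a docked rack. It would catch under a rack that is more than 3 mm short of home.
Not all that is in view belongs to the job. Several things have the shape of the tube_rack; the one meant has the colours described above.

How it is judged:
By the outcome, as a careful person would: the job done as asked, in the order asked, and still so for the second after the job is handed in, with the robot touching nothing.
It also fails if it takes over 42 s, if anything falls off the work surface, if the arm or the gripper's body presses on something with over 40 N, if the wrist force passes 120 N, or if a joint passes its speed limit or range.

## Working session

There is one attempt and no reset: what is moved stays moved. The work goes in short steps, Python scripts to look and compute and a tool call to move; the robot and the scene stay as the last step left them, time stands still between calls to the robot, and variables do not carry over. Pictures are saved under pics/ and viewed, and the job is handed in when it is done.

Besides the shell and the picture viewer there is one more tool, called as name(argument=value, ...), one argument or row to a line, values as JSON. servo_tool: Moves the arm, as the interface text tells. Its arguments: {"type":"object","properties":{"plan":{"type":"array"}},"required":["plan"]}

```bash
mkdir -p pics; ls; cat > h.py <<'E'
from bench import *
import numpy as np, cv2
def P(c):
    R,_=cv2.Rodrigues(np.array(c["rvec"],float)); return np.array(c["camera_matrix"],float),R,np.array(c["tvec"],float).ravel()
def ray(c,px):
    K,R,t=P(c); d=R.T@np.linalg.inv(K)@np.array([px[0],px[1],1.]); return -R.T@t,d
def atz(c,px,z):
    o,d=ray(c,px); return o+d*(z-o[2])/d[2]
def proj(c,X):
    K,R,t=P(c); p=(R@np.atleast_2d(X).T).T+t; p=(K@p.T).T; return p[:,:2]/p[:,2:]
def tri(c1,p1,c2,p2):
    A=[];b=[]
    M=np.zeros((3,3));v=np.zeros(3)
    for c,p in((c1,p1),(c2,p2)):
        o,d=ray(c,p);d=d/np.linalg.norm(d);Q=np.eye(3)-np.outer(d,d);M+=Q;v+=Q@o
    X=np.linalg.solve(M,v); return X
E
python3 - <<'E'
from h import *
o=get_obs(); print({k:np.round(v,3) for k,v in o.items()})
cs={}
for n in("side","top"):
    c=camera(n); cs[n]=c; cv2.imwrite(f"pics/{n}0.png",c["img"])
    print(n,P(c)[0].round(0).tolist(),ray(c,(320,240)))
for n in cs:
    for t in("dock","tube_rack","clamp_lever","lever_grip","lever_pivot","home_mark","small_bottle","reagent_jar","dishes"):
        try:
            r=pinpoint(cs[n],t); print(n,t,[(round(x["conf"],2),round(x["centre"][1]*640,1),round(x["centre"][0]*480,1)) for x in r[:4]])
        except Exception as e: print(n,t,e)
E
```

```text
pics
{'time_s': np.float64(0.0), 'q': array([-1.433,  0.182,  1.608,  0.   ,  1.354, -0.206]), 'dq': array([ 0.   ,  0.001, -0.002, -0.   , -0.   ,  0.   ]), 'joint_efforts': array([ 1.0000e-03, -4.4488e+01, -3.5133e+01, -0.0000e+00,  9.0000e-03,
        0.0000e+00]), 'eef_pos': array([ 0.194, -0.541,  0.211]), 'eef_rot': array([-0.001,  0.985,  0.171,  0.   ]), 'wrist_force': array([1.202, 0.509, 0.289]), 'torque': array([ 0.01 ,  0.019, -0.027]), 'opening': np.float64(1.002)}
side [[503.0, 0.0, 318.0], [0.0, 503.0, 237.0], [0.0, 0.0, 1.0]] (array([0.26906326, 0.61222951, 0.72230758]), array([ 0.36563617, -0.64152322, -0.67439448]))
top [[476.0, 0.0, 318.0], [0.0, 476.0, 236.0], [0.0, 0.0, 1.0]] (array([0.44840889, 0.03990419, 1.06065438]), array([ 0.13087257, -0.02460837, -0.99113437]))
side dock [(0.83, 295.9, 295.8)]
side tube_rack [(0.95, 309.7, 294.0), (0.77, 284.4, 220.9), (0.74, 326.2, 415.8), (0.65, 435.0, 249.2)]
side clamp_lever it knows: dishes, dock, home_mark, lever_grip, lever_pivot, reagent_jar, small_bottle, tube_rack
side lever_grip [(0.75, 358.4, 240.3)]
side lever_pivot [(0.91, 334.0, 257.4)]
side home_mark [(0.71, 299.9, 289.3)]
side small_bottle [(0.75, 251.2, 375.0)]
side reagent_jar [(0.67, 339.5, 184.0)]
side dishes [(0.81, 325.1, 415.4)]
top dock []
top tube_rack [(0.67, 285.6, 241.5), (0.67, 404.0, 306.4), (0.56, 369.6, 165.7)]
top clamp_lever it knows: dishes, dock, home_mark, lever_grip, lever_pivot, reagent_jar, small_bottle, tube_rack
top lever_grip [(0.8, 334.9, 255.4)]
top lever_pivot [(0.94, 333.5, 236.6)]
top home_mark []
top small_bottle [(0.85, 210.1, 238.9)]
top reagent_jar [(0.88, 442.8, 187.7)]
top dishes []
```

View pics/side0.png

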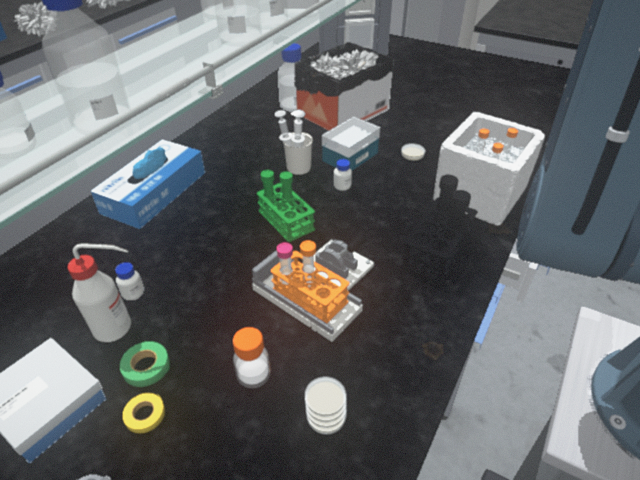

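View pics/top0.png

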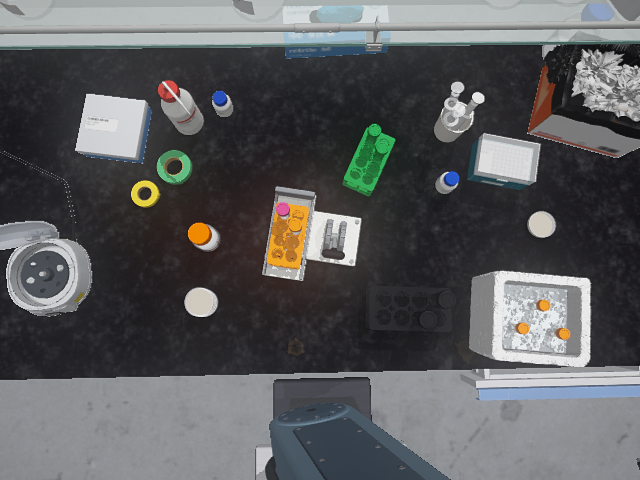

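The side view shows the dock and orange rack at about (310,285), with the lever behind them at (345,250). The top view has the dock at (290,235), the end stop at the top (row ~193), the open front at the bottom (row ~275) and the T-handle at about (334,255). I'll zoom in.

```bash
python3 - <<'E'
from h import *
a=cv2.imread("pics/top0.png")[180:290,250:370]; cv2.imwrite("pics/t0z.png",cv2.resize(a,None,fx=5,fy=5,interpolation=cv2.INTER_CUBIC))
a=cv2.imread("pics/side0.png")[230:345,240:380]; cv2.imwrite("pics/s0z.png",cv2.resize(a,None,fx=5,fy=5,interpolation=cv2.INTER_CUBIC))
E
```

```text
(no output)
```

View pics/t0z.png

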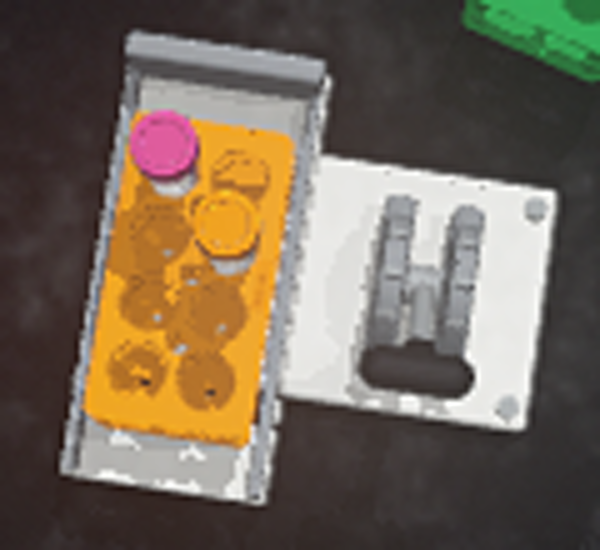

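View pics/s0z.png

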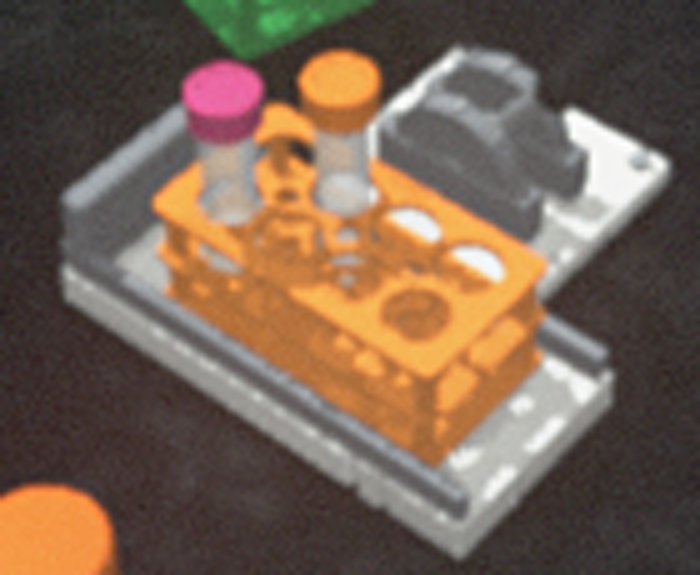

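```bash
cat > fit.py <<'E'
from h import *
from scipy.optimize import least_squares
T,S=camera("top"),camera("side")
def tw(p,x,y,z):
    c,s=np.cos(p[2]),np.sin(p[2]); return np.array([p[0]+c*x-s*y,p[1]+s*x+c*y,z])
zt=lambda u,v:(250+(u+.5)/5-.5,180+(v+.5)/5-.5)
zs=lambda u,v:(240+(u+.5)/5-.5,230+(v+.5)/5-.5)
F=[(T,(-10,-100,30),(333.5,236.6)),(T,(-55.2,-100,96),(334.9,255.4)),(S,(-10,-100,30),(334,257.4)),
 (T,(-114,'w',18),zt(62,473)),(T,(-114,'-w',18),zt(265,503)),(S,(-114,'w',18),zs(460,535)),(S,(-114,'-w',18),zs(611,378)),(S,(0,0,18),(299.9,289.3))]
def pt(p,X):
    y=X[1]; y=p[3] if y=='w' else -p[3] if y=='-w' else y/1000
    return tw(p,X[0]/1000,y,X[2]/1000)
def res(p): return np.concatenate([proj(c,pt(p,X))[0]-np.array(u) for c,X,u in F])
r=least_squares(res,[.45,.1,0,.043],loss='soft_l1')
E
python3 - <<'E'
from fit import *
p=r.x; print(p.round(4)); print(res(p).reshape(-1,2).round(1))
# rack front top corner/edges in dock frame (z=70)
def dk(X): c,s=np.cos(p[2]),np.sin(p[2]); d=X[:2]-p[:2]; return np.array([c*d[0]+s*d[1],-s*d[0]+c*d[1]])*1000
for n,c,u,z in [("T FL",T,zt(84,418),.07),("T FR",T,zt(248,446),.07),("T BR",T,zt(297,135),.07),("S FL",S,zs(425,380),.07),("S FR",S,zs(548,265),.07),("S BL",S,zs(152,205),.07),("Twall",T,zt(130,50),.057),("Twall",T,zt(325,85),.057)]: print(n,dk(atz(c,u,z)).round(1))
for n,u,h in(("bottle",(210.1,238.9),0),("jar",(442.8,187.7),0),("dish top",(201,302),.062)): X=atz(T,u,h); print(n,X.round(3),dk(X).round(0))
for n,u in(("bottle",(251.2,375)),("jar",(339.5,184)),("dish",(325,415))): X=atz(S,u,0); print(n,X.round(3),dk(X).round(0))
for n,c,im in(("t",T,"top"),("s",S,"side")):
    a=c["img"].copy()
    def L(A,B,col):
        q=proj(c,np.array([tw(p,*[v/1000 for v in A]),tw(p,*[v/1000 for v in B])])); cv2.line(a,*[tuple(int(round(v*16)) for v in k) for k in q],col,1,cv2.LINE_AA,4)
    L((66,-37,57),(66,37,57),(255,0,0));L((66,-37,18),(66,37,18),(255,255,0));
    for y in(-37.5,37.5): L((-114,y,31),(66,y,31),(0,255,0))
    L((-10,-100,30),(-55,-100,96),(0,0,255));L((-55,-124,96),(-55,-76,96),(0,0,255))
    a=a[180:290,250:370] if n=="t" else a[230:345,240:380]
    cv2.imwrite(f"pics/o{n}.png",cv2.resize(a,None,fx=5,fy=5,interpolation=cv2.INTER_CUBIC))
E
```

```text
[ 0.6179  0.0805 -0.1665  0.0449]
[[ 0.5  0. ]
 [-2.4 -1.5]
 [ 1.9  0.5]
 [-0.7  0.1]
 [-0.6  0.2]
 [ 0.5 -1.1]
 [ 0.7 -0.9]
 [-0.9 -0.2]]
T FL [-92.   32.4]
T FR [-93.5 -36.8]
T BR [ 39.8 -37.3]
S FL [-89.7  35.4]
S FR [-90.5 -32.8]
S BL [38.1 33.5]
Twall [68.6 39.7]
Twall [ 65.9 -45.6]
bottle [0.595 0.259 0.   ] [-52. 173.]
jar [ 0.704 -0.27   0.   ] [ 143. -332.]
dish top [0.455 0.264 0.062] [-191.  154.]
bottle [0.597 0.267 0.   ] [-52. 181.]
jar [ 0.719 -0.273  0.   ] [ 158. -332.]
dish [0.457 0.269 0.   ] [-190.  159.]
```

```bash
python3 -c "
import cv2,numpy as np
a=cv2.imread('pics/ot.png');b=cv2.imread('pics/os.png')
b=cv2.resize(b,(400,330));a=cv2.resize(a,(390,357));o=np.zeros((360,800,3),np.uint8);o[:357,:390]=a;o[:330,400:]=b;cv2.imwrite('pics/oo.png',o)"
```

```text
(no output)
```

View pics/oo.png

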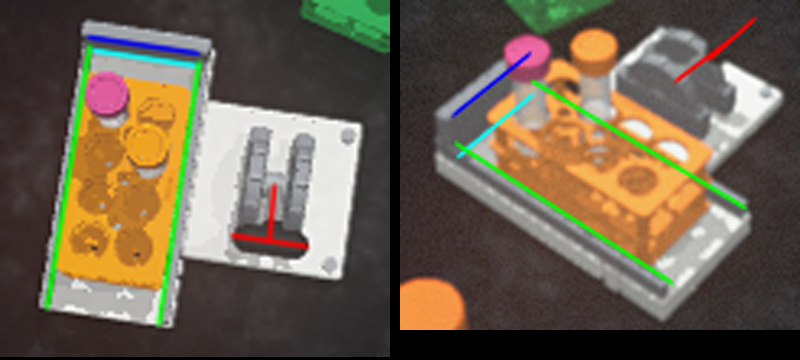

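```bash
python3 - <<'E'
from fit import *
p=r.x;print(p)
for z in(0,.12):
  for u in((470,275),(592,275),(590,365),(470,355),(370,330),(320,378)): print(z,u,atz(T,u,z).round(3))
for a in((-135,0),(-91-11,0),(-66-11,0),(-100,-100),(-75,-100),(15,-100)): print(a,tw(p,a[0]/1e3,a[1]/1e3,0).round(4))
E
```

```text
[ 0.61788521  0.08054149 -0.16648214  0.04486252]
0 (470, 275) [ 0.504 -0.32   0.   ]
0 (592, 275) [ 0.499 -0.596  0.   ]
0 (590, 365) [ 0.302 -0.571  0.   ]
0 (470, 355) [ 0.329 -0.309  0.   ]
0 (370, 330) [ 0.388 -0.092  0.   ]
0 (320, 378) [0.288 0.02  0.   ]
0.12 (470, 275) [ 0.497 -0.279  0.12 ]
0.12 (592, 275) [ 0.493 -0.524  0.12 ]
0.12 (590, 365) [ 0.319 -0.502  0.12 ]
0.12 (470, 355) [ 0.343 -0.269  0.12 ]
0.12 (370, 330) [ 0.394 -0.077  0.12 ]
0.12 (320, 378) [0.306 0.022 0.12 ]
(-135, 0) [0.4848 0.1029 0.    ]
(-102, 0) [0.5173 0.0974 0.    ]
(-77, 0) [0.5419 0.0933 0.    ]
(-100, -100) [ 0.5027 -0.0015  0.    ]
(-75, -100) [ 0.5274 -0.0056  0.    ]
(15, -100) [ 0.6161 -0.0206  0.    ]
```

servo_tool(
  plan=[
    [[0.018,0.04,0.005,-0.064,-0.3],[0.018,0.04,0.005,-0.064,-0.3],[0.018,0.04,0.005,-0.064,-0.3],[0.018,0.04,0.005,-0.064,-0.3],[0.018,0.04,0.005,-0.064,-0.3],[0.018,0.04,0,-0.064,-0.3],[0.018,0.04,0,-0.064,-0.3],[0.018,0.04,0,-0.064,-0.3]],
  ],
)

```text
time_s: 1.9
eef_pos: [0.3383, -0.2198, 0.2373]
eef_rot: [0.0, 0.996, -0.086, 0.0]
wrist_force: [1.1, 0.0, 0.3]
opening: 0.354
```

servo_tool(
  plan=[
    [[0.018,0.04,0,0,-0.3],[0.018,0.04,0,0,-0.3],[0.018,0.04,0,0,-0.3],[0.018,0.04,0,0,-0.3],[0.018,0.04,0,0,-0.3],[0.018,0.04,0,0,-0.3],[0.018,0.04,0,0,-0.3],[0.018,0.04,0,0,-0.3]],
  ],
)

```text
time_s: 2.7
eef_pos: [0.4824, 0.1006, 0.2372]
eef_rot: [0.0, 0.996, -0.084, 0.0]
wrist_force: [0.7, -0.5, 0.2]
opening: 0.351
```

servo_tool(
  plan=[
    [[0,0.002,-0.04,0,-0.3],[0,0,-0.04,0,-0.3],[0,0,-0.04,0,-0.3],[0,0,-0.03,0,-0.3],[0,0,-0.023,0,-0.3],[0,0,0,0,-0.3]],
  ],
)

```text
time_s: 3.3
eef_pos: [0.4788, 0.1007, 0.0608]
eef_rot: [0.0, 0.996, -0.084, -0.003]
wrist_force: [-0.4, -0.1, 0.8]
opening: 0.353
```

```bash
python3 - <<'E'
from h import *
c=camera("side");d=camera("top")
o=np.zeros((480,800,3),np.uint8)
o[:,:400]=cv2.resize(c["img"][215:375,250:383],(400,480),interpolation=cv2.INTER_CUBIC)
o[:,400:]=cv2.resize(d["img"][180:300,250:350],(400,480),interpolation=cv2.INTER_CUBIC)
cv2.imwrite("pics/p1.png",o);print(get_obs()["eef_pos"])
E
```

```text
[0.48198525 0.10062812 0.06436631]
```

View pics/p1.png

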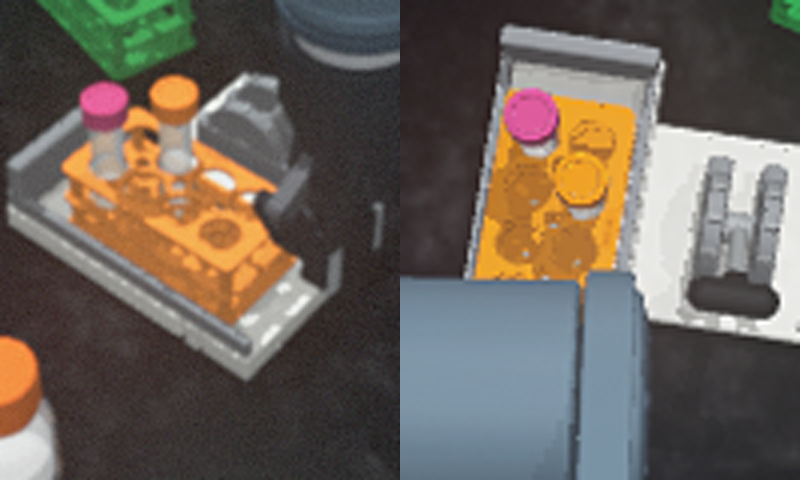

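servo_tool(
  plan=[
    [[0.008,0.001,0,0,-0.3],[0.008,0.001,0,0,-0.3],[0.008,-0.001,0,0,-0.3],[0.006,-0.001,0,0,-0.3],[0.004,-0.0007,0,0,-0.3],[0.004,-0.0007,0,0,-0.3]],
  ],
)

```text
time_s: 4.0
eef_pos: [0.5202, 0.0991, 0.064]
eef_rot: [0.0, 0.996, -0.084, -0.0]
wrist_force: [0.5, 0.1, 0.0]
opening: 0.347
```

servo_tool(
  plan=[
    [[0.004,-0.0007,0,0,-0.3],[0.004,-0.0007,0,0,-0.3],[0.003,-0.0005,0,0,-0.3],[0,0,0,0,-0.3]],
  ],
)

```text
time_s: 4.4
eef_pos: [0.5312, 0.0972, 0.064]
eef_rot: [0.0, 0.996, -0.084, 0.0]
wrist_force: [1.1, 0.4, 0.1]
opening: 0.352
```

```bash
cat > look.py <<'E'
from h import *
import sys
c=camera("side");d=camera("top")
o=np.zeros((480,800,3),np.uint8)
o[:,:400]=cv2.resize(c["img"][215:375,250:383],(400,480),interpolation=cv2.INTER_CUBIC)
o[:,400:]=cv2.resize(d["img"][180:300,260:360],(400,480),interpolation=cv2.INTER_CUBIC)
cv2.imwrite(f"pics/{sys.argv[1]}.png",o);print(get_obs()["eef_pos"].round(4),get_obs()["wrist_force"].round(1))
E
python3 look.py p2
```

```text
[0.5307 0.0973 0.0639] [ 0.2  0.4 -0.8]
```

View pics/p2.png

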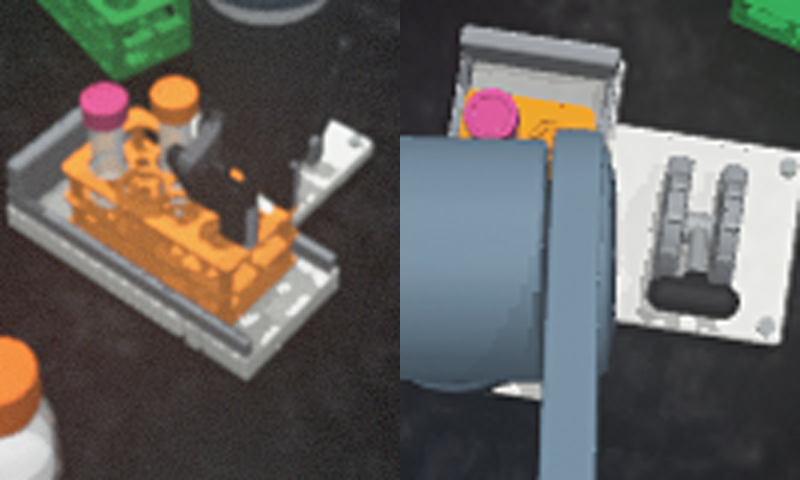

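```bash
python3 - <<'E'
from h import *
c=camera("side");e=get_obs()["eef_pos"];yaw=-.1665
ux=np.array([np.cos(yaw),np.sin(yaw),0]);uy=np.array([-np.sin(yaw),np.cos(yaw),0])
a=c["img"][215:375,250:400].copy();a=cv2.resize(a,None,fx=4,fy=4,interpolation=cv2.INTER_CUBIC)
for zt,col in((.05,(0,0,255)),(.07,(0,255,0))):
  for s in(15,30,-15,-30):
    for w in(-11,11):
      X=e+ux*w/1e3+uy*s/1e3; X[2]=zt
      q=(proj(c,X)[0]-[250,215])*4; cv2.circle(a,tuple(int(v) for v in q),3,col,-1)
cv2.imwrite("pics/p3.png",a)
E
```

```text
(no output)
```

View pics/p3.png

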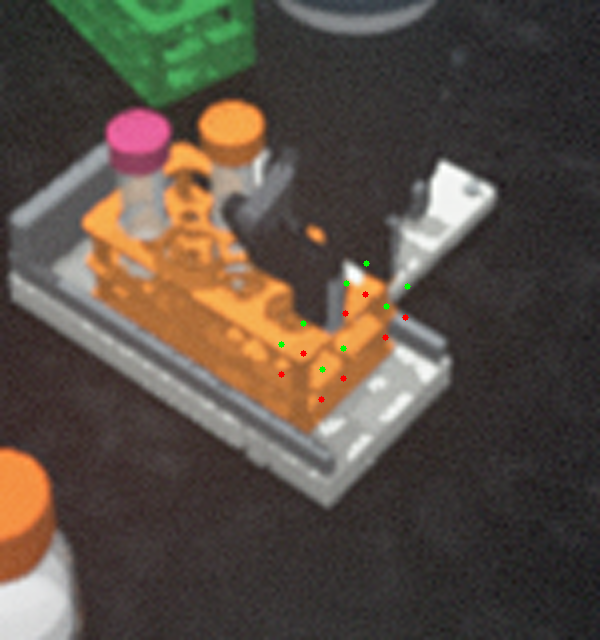

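```bash
python3 - <<'E'
from h import *
c=camera("side");ob=get_obs();e=ob["eef_pos"];print(e,ob["opening"],ob["q"].round(4));yaw=-.1665
ux=np.array([np.cos(yaw),np.sin(yaw),0]);uy=np.array([-np.sin(yaw),np.cos(yaw),0])
for z in(.05,.06,.07,.08,.09,.1):
    X=atz(c,(334.5,297),z)-e; print(z,(X@ux*1e3).round(1),(X@uy*1e3).round(1))
a=c["img"][255:315,300:360].copy();a=cv2.convertScaleAbs(cv2.resize(a,None,fx=10,fy=10,interpolation=cv2.INTER_NEAREST),alpha=1.8,beta=30)
cv2.imwrite("pics/p4.png",a)
E
```

```text
[0.53056725 0.09741198 0.06389338] 0.350643365925289 [-0.0386  0.2868  1.8084  0.      1.0468  1.7003]
0.05 8.4 -6.3
0.06 3.2 0.7
0.07 -2.0 7.7
0.08 -7.3 14.7
0.09 -12.5 21.7
0.1 -17.7 28.7
```

View pics/p4.png

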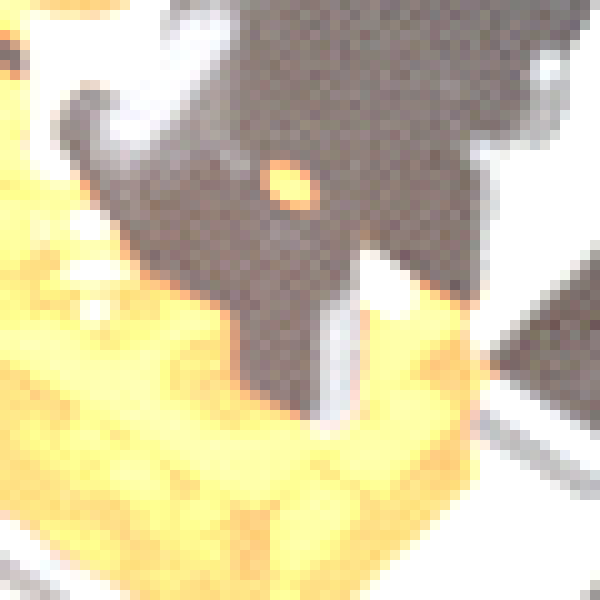

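The side view puts the fingertip bottom at about pixel (334,297), and the rack hasn't moved. The tips are at z ≈ 0.08, above the rack's top plate, so they are not 14 mm ahead of the TCP. I'll back off and re-measure tip height.

servo_tool(
  plan=[
    [[-0.02,0.0035,0,0,-0.3],[-0.03,0.005,0,0,-0.3],[-0.02,0.0035,0,0,-1],[0,0,0,0,-1],[0,0,0,0,-1],[0,0,0,0,-1]],
  ],
)

```text
time_s: 5.2
eef_pos: [0.4623, 0.1091, 0.0645]
eef_rot: [-0.0, 0.996, -0.084, 0.001]
wrist_force: [0.6, -0.3, -0.3]
opening: -0.001
```

```bash
cat > fz.py <<'E'
from h import *
import sys
c=camera("side");ob=get_obs();e=ob["eef_pos"];print(e,ob["opening"],ob["wrist_force"].round(1));yaw=-.1665
q=proj(c,e)[0];print(q)
x0,y0=int(q[0])-40,int(q[1])-45
a=c["img"][y0:y0+75,x0:x0+75].copy();a=cv2.convertScaleAbs(cv2.resize(a,None,fx=8,fy=8,interpolation=cv2.INTER_NEAREST),alpha=2.5,beta=10)
ux=np.array([np.cos(yaw),np.sin(yaw),0])
for dz,col in((0,(0,255,0)),(-.014,(0,0,255)),(.02,(255,0,255))):
  for w in(-.011,.011):
    q=(proj(c,e+[0,0,dz]+ux*w)[0]-[x0-.5,y0-.5])*8;cv2.circle(a,tuple(int(v) for v in q),3,col,-1)
cv2.imwrite(f"pics/{sys.argv[1]}.png",a);print(x0,y0)
E
python3 fz.py p5
```

```text
[0.46216992 0.10911262 0.06439125] 0.0015115937958315472 [ 0.4 -0.1  0.7]
[369.1844593  315.92190613]
329 270
```

View pics/p5.png

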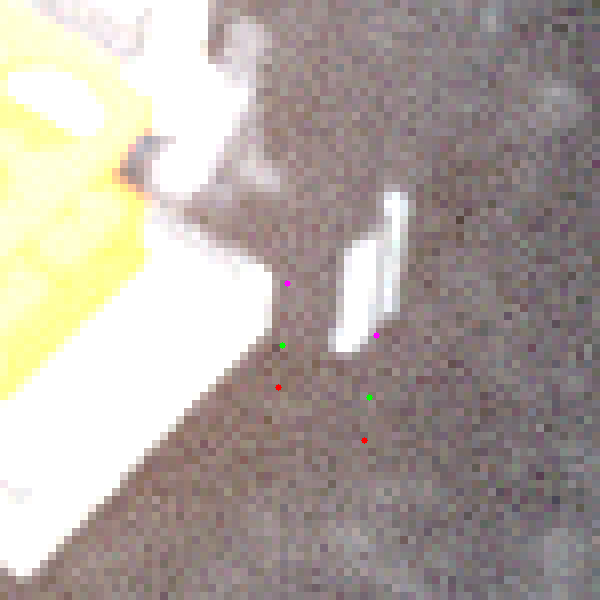

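servo_tool(
  plan=[
    [[0,0,-0.016,0,-0.3],[0,0,-0.015,0,-0.3],[0,0,0,0,-0.3],[0,0,0,0,-0.3]],
  ],
)

```text
time_s: 5.65
eef_pos: [0.4612, 0.1092, 0.033]
eef_rot: [0.0, 0.996, -0.084, -0.0]
wrist_force: [-0.4, 0.6, 0.1]
opening: 0.35
```

```bash
python3 fz.py p6
```

```text
[0.46158174 0.1092214  0.03344761] 0.35142005868663967 [-0.3  0.1  0.5]
[368.32474327 327.67120162]
328 282
```

View pics/p6.png

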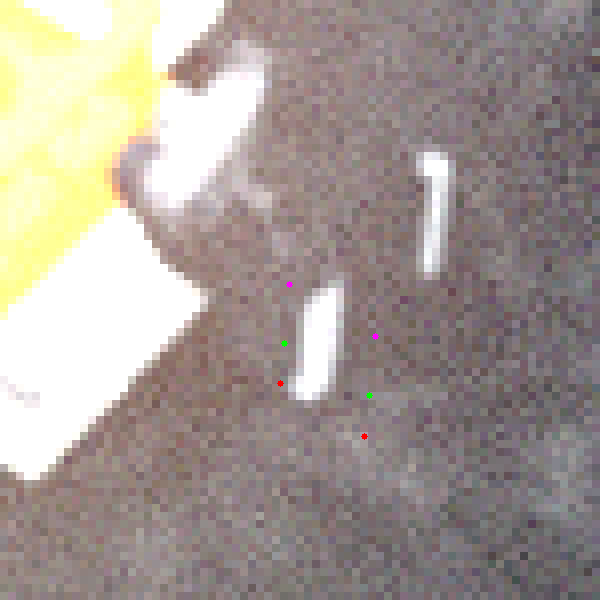

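servo_tool(
  plan=[
    [[0.015,-0.003,0,0,-0.3],[0.015,-0.003,0,0,-0.3],[0.012,-0.0025,0,0,-0.3],[0.007,-0.0012,0,0,-0.3],[0.004,-0.0007,0,0,-0.3],[0.004,-0.0007,0,0,-0.3],[0.004,-0.0007,0,0,-0.3]],
  ],
)

```text
time_s: 6.4
eef_pos: [0.5209, 0.0977, 0.0327]
eef_rot: [0.0, 0.996, -0.084, -0.001]
wrist_force: [-3.5, 0.2, 2.2]
opening: 0.349
```

```bash
python3 look.py p7
```

```text
[0.5218 0.0976 0.0329] [ 0.3 -0.8  0.3]
```

View pics/p7.png

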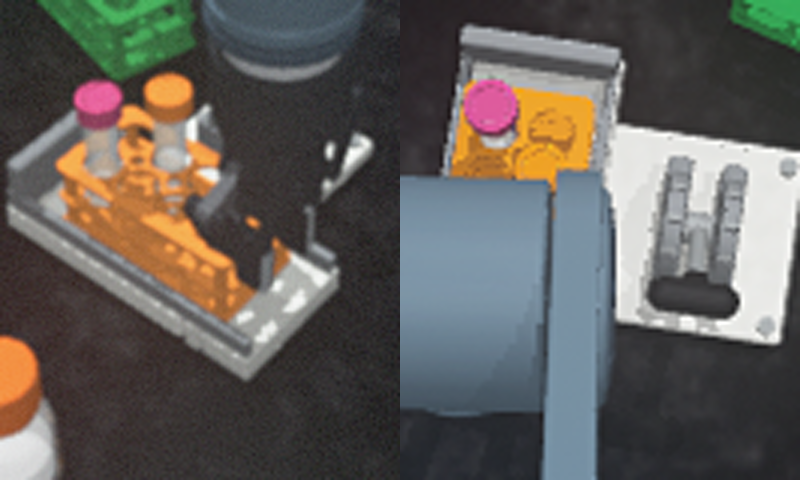

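servo_tool(
  plan=[
    [[0.004,-0.0007,0,0,-0.3],[0.004,-0.0007,0,0,-0.3],[0.004,-0.0007,0,0,-0.3],[0.003,-0.0005,0,0,-0.3]],
  ],
)

```text
time_s: 6.9
eef_pos: [0.5373, 0.0948, 0.033]
eef_rot: [0.0, 0.996, -0.084, 0.0]
wrist_force: [-1.1, -0.3, -1.3]
opening: 0.353
```

servo_tool(
  plan=[
    [[0.002,-0.0003,0,0,-0.3],[0.002,-0.0003,0,0,-0.3]],
  ],
)

```text
time_s: 7.1
eef_pos: [0.5409, 0.0943, 0.0329]
eef_rot: [0.0, 0.996, -0.084, -0.0]
wrist_force: [-1.3, 0.5, 0.0]
opening: 0.346
```

servo_tool(
  plan=[
    [[0.002,-0.0003,0,0,-0.3],[0,0,0,0,-0.3]],
  ],
)

```text
time_s: 7.3
eef_pos: [0.5425, 0.0941, 0.0329]
eef_rot: [-0.0, 0.996, -0.084, -0.001]
wrist_force: [-2.4, 0.3, 1.3]
opening: 0.352
```

servo_tool(
  plan=[
    [[0.0015,-0.0002,0,0,-0.3],[0,0,0,0,-0.3]],
  ],
)

```text
time_s: 7.5
eef_pos: [0.5424, 0.0941, 0.0328]
eef_rot: [0.0, 0.996, -0.084, -0.002]
wrist_force: [-9.6, 0.8, 5.8]
opening: 0.351
```

servo_tool(
  plan=[
    [[0.0015,-0.0002,0,0,-0.3],[0,0,0,0,-0.3]],
  ],
)

```text
time_s: 7.7
eef_pos: [0.5423, 0.0941, 0.0327]
eef_rot: [0.0, 0.996, -0.084, -0.004]
wrist_force: [-14.6, 1.4, 10.8]
opening: 0.351
```

```bash
python3 look.py p8
```

```text
[0.5424 0.0941 0.0327] [-14.5   0.9  11.6]
```

View pics/p8.png

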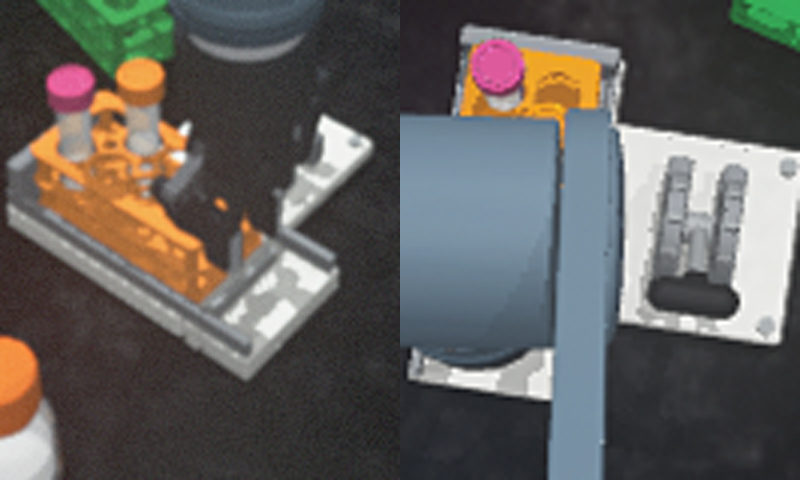

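servo_tool(
  plan=[
    [[-0.006,0.001,0,0,-0.3],[-0.02,0.0033,0,0,-0.3],[-0.03,0.005,0.005,0,-0.3],[0,-0.03,0.03,0,-0.58],[0,-0.04,0,0,-0.58],[0,-0.03,0,0,-0.58],[0,0,0,0,-0.58]],
  ],
)

```text
time_s: 8.5
eef_pos: [0.4913, -0.0003, 0.069]
eef_rot: [0.001, 0.996, -0.086, 0.002]
wrist_force: [-0.6, 0.2, 0.6]
opening: 0.213
```

```bash
python3 look.py p9; python3 - <<'E'
from fit import *
p=r.x;print(p.round(4))
e=get_obs()["eef_pos"];c,s=np.cos(p[2]),np.sin(p[2]);d=e[:2]-p[:2];print("dock",c*d[0]+s*d[1],-s*d[0]+c*d[1])
for cc in(T,S):
  for t in("lever_grip","lever_pivot","tube_rack"):print(t,[(round(x["conf"],2),round(x["centre"][1]*640,1),round(x["centre"][0]*480,1)) for x in pinpoint(cc,t)[:3]])
  print(proj(cc,np.array([tw(p,-.0552,-.1,.096),tw(p,-.01,-.1,.03),tw(p,0,0,.018)])).round(1).tolist())
E
python3 fz.py p10
```

```text
[0.4904 0.0024 0.0683] [ 0.2 -0.2 -0.7]
[ 0.6179  0.0805 -0.1665  0.0449]
dock -0.1134470186929517 -0.09713113462140628
lever_grip []
lever_pivot [(0.9, 333.6, 238.1)]
tube_rack [(0.93, 402.3, 306.5), (0.7, 365.2, 164.9), (0.66, 287.9, 227.7)]
[[332.5, 253.9], [334.0, 236.6], [289.7, 226.3]]
lever_grip [(0.53, 357.4, 241.3)]
lever_pivot [(0.84, 334.7, 260.1)]
tube_rack [(0.73, 434.2, 252.2), (0.72, 284.1, 217.7), (0.6, 298.0, 289.0)]
[[356.1, 243.0], [335.9, 257.9], [299.0, 289.1]]
[0.48978837 0.00343666 0.06788827] 0.21170505368180265 [-0.2  0.5 -0.2]
[380.57628919 268.91292027]
340 223
```

View pics/p9.png

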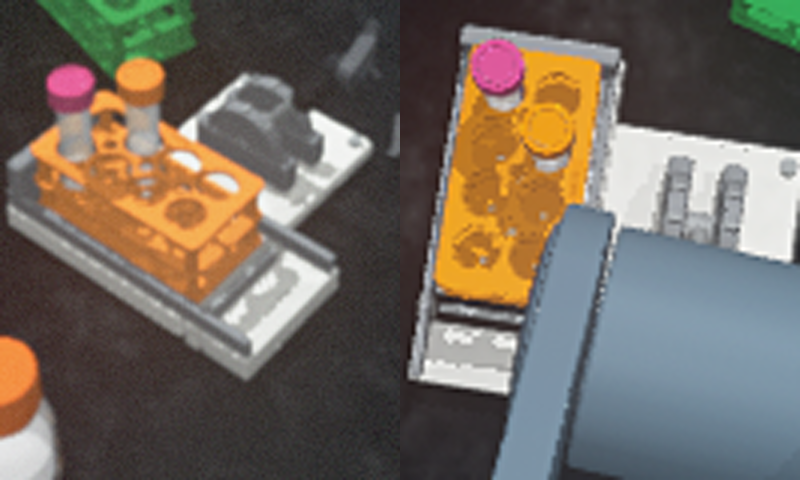

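View pics/p10.png

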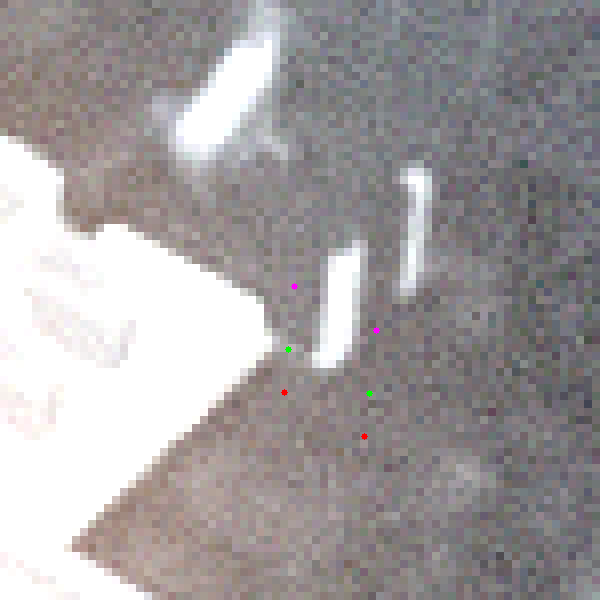

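servo_tool(
  plan=[
    [[0.01,-0.0045,0,0,-0.58],[0.01,-0.002,0,0,-0.58],[0.008,-0.0015,0,0,-0.58],[0.006,-0.001,0,0,-0.58],[0.006,-0.001,0,0,-0.58]],
  ],
)

```text
time_s: 9.55
eef_pos: [0.5292, -0.007, 0.0677]
eef_rot: [-0.0, 0.996, -0.084, -0.002]
wrist_force: [-11.0, 1.9, 8.7]
opening: 0.21
```

servo_tool(
  plan=[
    [[0.005,-0.0008,0,0,-0.58],[0.005,-0.0008,0,0,-0.58]],
  ],
)

```text
time_s: 9.75
eef_pos: [0.5358, -0.0077, 0.0672]
eef_rot: [-0.0, 0.996, -0.084, -0.005]
wrist_force: [-17.6, 3.1, 15.0]
opening: 0.206
```

```bash
python3 look.py p11;python3 fz.py p12
```

```text
[ 0.5367 -0.0078  0.0673] [-13.    1.9   8.6]
[ 0.53653492 -0.00780459  0.06719786] 0.21158674476980185 [-12.9   1.3   9. ]
[360.11088709 256.56750428]
320 211
```

View pics/p11.png

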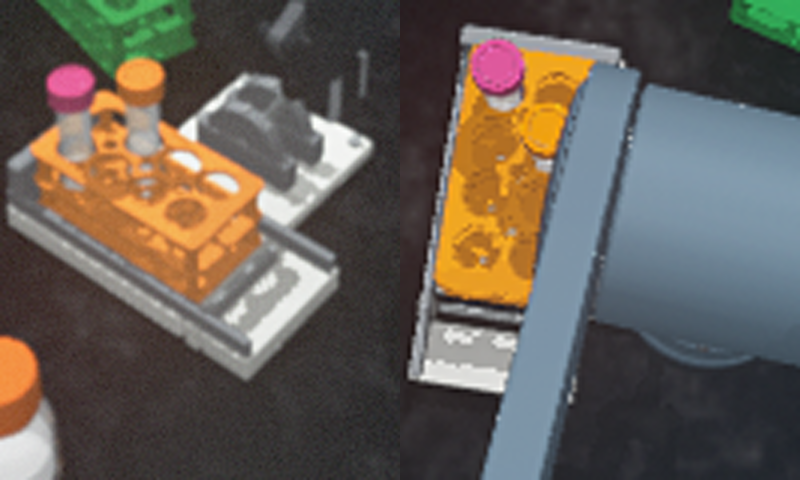

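View pics/p12.png

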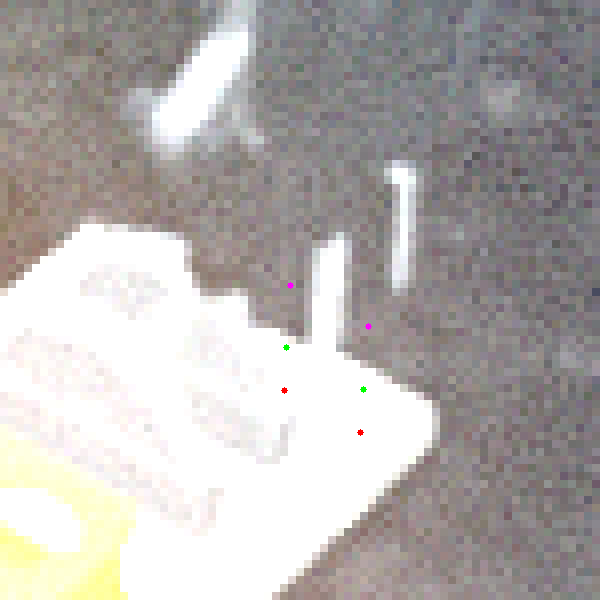

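servo_tool(
  plan=[
    [[0.006,-0.001,0,0,-0.58],[0.006,-0.001,0,0,-0.58],[0.006,-0.001,0,0,-0.58],[0.006,-0.001,0,0,-0.58],[0.006,-0.001,0,0,-0.58]],
  ],
)

```text
time_s: 10.4
eef_pos: [0.5706, -0.0138, 0.068]
eef_rot: [0.0, 0.996, -0.084, 0.0]
wrist_force: [0.6, -0.3, 0.5]
opening: 0.206
```

servo_tool(
  plan=[
    [[0.006,-0.001,0,0,-0.58],[0.006,-0.001,0,0,-0.58],[0.006,-0.001,0,0,-0.58]],
  ],
)

```text
time_s: 10.7
eef_pos: [0.5866, -0.0165, 0.0676]
eef_rot: [-0.0, 0.996, -0.084, -0.002]
wrist_force: [-7.0, 0.4, 3.3]
opening: 0.211
```

```bash
python3 look.py p13;python3 fz.py p14
```

```text
[ 0.5874 -0.0166  0.0676] [-5.3  0.4  3.9]
[ 0.58722862 -0.01660032  0.06763004] 0.20972450249072913 [-5.3 -0.4  4.2]
[338.30122879 244.50408239]
298 199
```

View pics/p13.png

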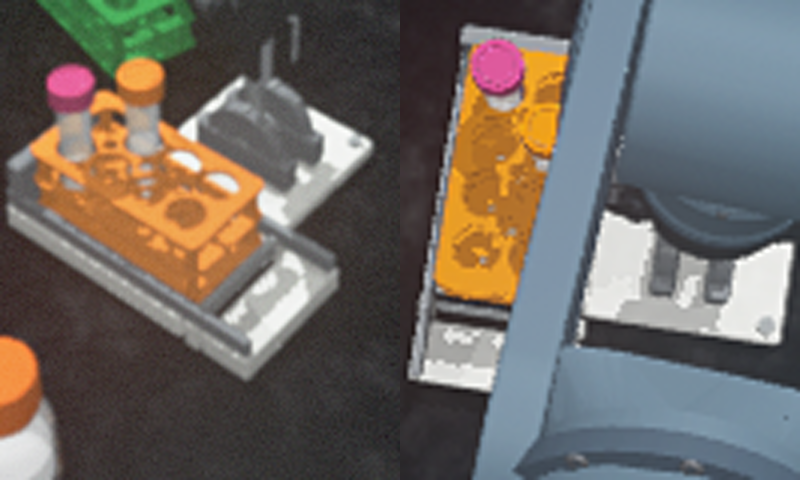

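View pics/p14.png

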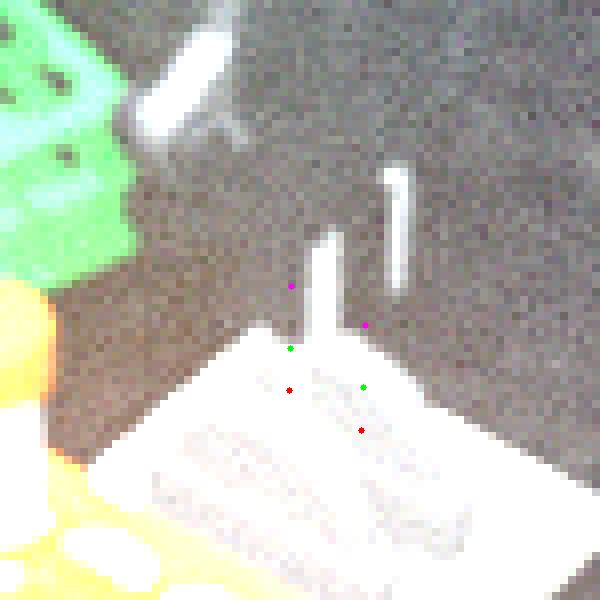

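servo_tool(
  plan=[
    [[0.005,-0.0008,0,0,-0.58],[0.005,-0.0008,0,0,-0.58],[0.005,-0.0008,0,0,-0.58],[0.004,-0.0007,0,0,-0.58]],
  ],
)

```text
time_s: 11.25
eef_pos: [0.6082, -0.02, 0.0684]
eef_rot: [0.0, 0.996, -0.084, 0.001]
wrist_force: [0.7, 0.6, -0.3]
opening: 0.212
```

servo_tool(
  plan=[
    [[0.004,-0.0007,0,0,-0.58],[0.003,-0.0005,0,0,-0.58]],
  ],
)

```text
time_s: 11.45
eef_pos: [0.6147, -0.0211, 0.0683]
eef_rot: [0.0, 0.996, -0.084, 0.001]
wrist_force: [0.4, -0.6, 0.3]
opening: 0.211
```

servo_tool(
  plan=[
    [[0.002,-0.0003,0,0,-0.58],[0.001,0,0,0,-0.58]],
  ],
)

```text
time_s: 11.65
eef_pos: [0.6165, -0.0213, 0.068]
eef_rot: [0.0, 0.996, -0.084, -0.001]
wrist_force: [-4.5, -0.5, 3.1]
opening: 0.209
```

servo_tool(
  plan=[
    [[0.0015,-0.0002,0,0,-0.58],[0,0,0,0,-0.58]],
  ],
)

```text
time_s: 11.85
eef_pos: [0.6165, -0.0213, 0.0678]
eef_rot: [0.0, 0.996, -0.084, -0.002]
wrist_force: [-8.9, -0.8, 5.1]
opening: 0.211
```

servo_tool(
  plan=[
    [[-0.01,0.0016,0,0,-0.58],[-0.02,0.0033,0,0,-0.58],[-0.03,0.005,0.02,0,-0.58],[-0.03,0,0.04,0,-0.58],[-0.03,-0.03,0.04,0,-0.58],[-0.03,-0.04,0.03,0,-0.58],[-0.02,-0.045,0,0,-0.58],[0,-0.045,0,0,-0.58]],
  ],
)

```text
time_s: 12.65
eef_pos: [0.4554, -0.1623, 0.1894]
eef_rot: [0.001, 0.997, -0.083, 0.001]
wrist_force: [2.0, 0.2, -0.7]
opening: 0.209
```

servo_tool(
  plan=[
    [[-0.01,-0.045,0,0,-0.58],[-0.01,-0.045,0,0,-0.58],[0,0,0,0,-0.58],[0,0,0,0,-0.58]],
  ],
)

```text
time_s: 13.05
eef_pos: [0.4364, -0.2521, 0.1878]
eef_rot: [-0.0, 0.996, -0.085, 0.0]
wrist_force: [-0.4, 0.6, -0.5]
opening: 0.209
```

```bash
python3 look.py p15; python3 - <<'E'
from fit import *
p=r.x
for n,c in(("T",T),("S",S)):
  for t in("lever_grip","tube_rack","small_bottle","reagent_jar","dishes"):print(n,t,[(round(x["conf"],2),round(x["centre"][1]*640,1),round(x["centre"][0]*480,1)) for x in pinpoint(c,t)[:4]])
  print("exp grip 0.6,1.2; home",proj(c,np.array([tw(p,-.01,-.1,.110),tw(p,.0352,-.1,.096),tw(p,0,0,.018)])).round(1).tolist())
  cv2.imwrite(f"pics/end{n}.png",c["img"])
E
```

```text
[ 0.4369 -0.2504  0.1878] [-0.1  0.3 -0.4]
T lever_grip [(0.6, 289.7, 227.2), (0.58, 340.5, 212.0)]
T tube_rack [(0.84, 286.0, 228.8), (0.83, 405.4, 306.0), (0.62, 365.9, 165.0)]
T small_bottle [(0.81, 210.1, 238.9), (0.36, 203.5, 302.3)]
T reagent_jar [(0.9, 442.8, 188.5)]
T dishes [(0.58, 207.5, 299.4)]
exp grip 0.6,1.2; home [[336.0, 231.1], [338.7, 210.7], [289.7, 226.3]]
S lever_grip [(0.88, 322.1, 223.7)]
S tube_rack [(0.87, 437.8, 250.5), (0.65, 296.4, 291.5)]
S small_bottle [(0.9, 254.1, 375.9)]
S reagent_jar [(0.9, 339.5, 185.7)]
S dishes [(0.92, 324.9, 413.5)]
exp grip 0.6,1.2; home [[336.7, 227.1], [318.0, 222.9], [299.0, 289.1]]
```

View pics/p15.png

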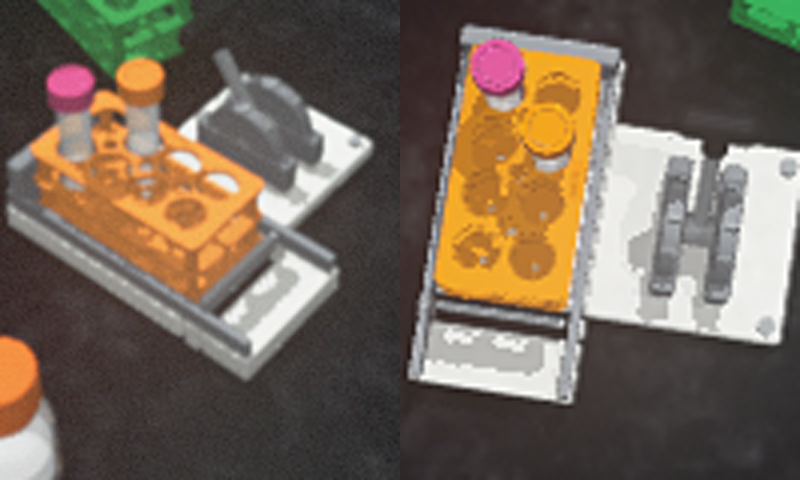

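```bash
python3 - <<'E'
from fit import *
p=r.x;a=cv2.resize(S["img"][265:345,295:375],None,fx=7,fy=7,interpolation=cv2.INTER_CUBIC)
for z,col in((18,(0,0,255)),(31,(0,255,0))):
  q=[tuple(int(v) for v in (k-[295,265])*7) for k in proj(S,np.array([tw(p,-.072,y,z/1e3) for y in(-.035,.035)]))];cv2.line(a,*q,col,1)
cv2.imwrite("pics/bar.png",a)
E
```

```text
(no output)
```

View pics/bar.png

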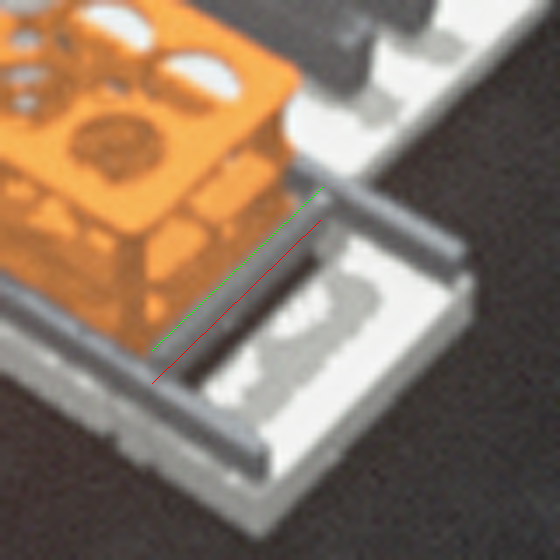

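The zoomed side view shows the bar raised to the 31 mm line, directly in front of the rack. The lever leans to the far end and the robot is clear of everything.

```bash
python3 -c "
from bench import *
print(hand_in())"
```

```text
the job is handed in; nothing more can be done
None
```

I pushed the rack home against the end stop, then pushed the lever through its first catch to its second stop. The job was handed in at about 13 s of robot time, with the arm clear of everything.

**Rack:** it stopped hard with the tool within about 1 mm of where I predicted home would be. The force rose to about 15 N without further movement. Afterwards the network's estimates of the rack's origin lay about 3 to 4 pixels from the expected home position.

**Lever:** it met its end stop where expected (about 9 N). After I let go, the handle was seen within about 2 to 4 pixels of the expected second-stop position, well away from the first catch.

**Locking bar:** in the last side picture it is up to about 13 mm above the bed, directly in front of the rack.

**Bottle, jar and dishes:** the bottle and jar showed within about 3 pixels of where they started in both views. The dishes did too in the side view; the top view had no starting reading for them.

**What disagreed:**
- **Fingertip height:** in the pictures the fingertips were about 20 mm behind the reported tool point, not 14 mm ahead of it. My first approach therefore passed just above the rack's top without moving it or any noticeable force. I backed off, lowered the tool to match the pictures and pushed normally.
- **Handle detection:** in the final top view the network also reported a false lever handle on the rack. I ignored it.

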